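Load the cheese press with its crank

ROBOT

A 6-joint arm with a two-finger parallel gripper is mounted at the origin on the work surface. World frame = base frame: x ahead of the robot, y to its left, z up, the work surface at z = 0. Lengths are in m, angles in degrees, forces in N, time in s.
With the tool pointing down it reaches from about 0.275 to 0.775 m from the base axis. Payload 14.6 kg.
Tool frame: the origin (TCP) lies midway between the tips of the shut fingers; the grasp point (between the pads) lies 19 mm behind it; z points along the fingers, y is the line along which they close (so a half turn about z gives the same grasp; the last joint's range is limited). The gripper opens to 85 mm and grips with 20 to 120 N. Pads are 22 mm wide; open, the fingers measure 114 mm over their backs; the gripper's body (76 mm by 85 mm) begins 54 mm behind the grasp point. The pads swing forward as they close: fully open they stand 13 mm farther back than shut.
Start: joints at [54.586, 15.075, -2.767, 72.158, 0, 81.102], TCP at [0.234, 0.47, 0.192] pointing down, gripper open.
Joint ranges: [-151.79, 151.79], [-50.71, 97.33], [-67.44, 78.34], [-121.81, 120.89], [-77.56, 73.72], [-180, 180]. Speed limits (degrees/s): [108.29, 108.29, 147.25, 159.86, 180, 180].

INTERFACE

Orientations are given as [roll, pitch, yaw] about the fixed x, y, z axes, in that order (R = Rz(yaw) Ry(pitch) Rx(roll)).
In Python, from station import bot gives the robot as it stands.
- The arm moves only by the shell command python3 -m pendant 'ROWS' [OPENING] [FORCE]. ROWS is a JSON object whose one key "plan" holds a list of rows, each a list of 2 entries, a list of its own where there are three numbers: the shift along the tool's x, y, z in cm, then the turn, a rotation vector about the tool's x, y, z in degrees. A call has 1 to 20 rows; each row shifts and turns the commanded pose from where the row before left it, along the tool's axes as they then stand; what a row does not reach is not made up. A row lasts 1/8 s, in which the tool goes at most 62.5 mm and 10.7 degrees, less where a joint would pass 70% of its speed; a pose out of reach is approached as far as the arm can. A call with a gripper value outside its range is refused whole. OPENING is the opening, from 0 (shut) to 1 (fully open), set as the call begins (- or left out, the last holds). The fingers move at their own pace and stop on an object; FORCE is the grip in N (left out, the last holds). Time passes only in rows, so rows that do not move let the fingers close. It gives the time, the measured TCP pose, the force, the opening and the grip force at its end, in the units of the state.
- bot.read_state(): the state, without advancing time (a new reading comes with each control period).
- bot.snapshot(name): name is "side" or "top" or "wrist"; returns a dict with "frame" (480x640x3 uint8, blue, green, red), "fx", "fy", "cx", "cy" (pixels), "cam_to_world" (4x4, takes a point from camera to world coordinates). Camera axes: x right, y up, looking along -z (the intrinsics and any distortion apply to the point x, -y, -z); pixel columns grow to the right and rows downward; lengths in m; the calibration is good to about 2 mm. A picture is of the moment at which its call begins. There is no depth.
- bot.hand_in(): hands the job in; it is judged then, once.
The state is a dict: "t": time; "joints": joint angles; "dq": joint speeds; "joint_torque": joint torques, N m; "eef_pos": TCP position; "tcp_rot": TCP orientation; "wrist_force": force on the tool from outside, world axes, zero at the start; "torque": the same for the moment, N m; "width": finger opening in m; "finger_force": force on a finger pad.
Only numpy, scipy, OpenCV 4.12 (cv2) and the standard library are available. Lean on these libraries where they do the work, as an engineer would, in place of code of your own. Each camera call takes 0.05 s, during which the arm holds its last target. There are 200 camera calls.

TASK

Take the loose crank from the worktop and fit it fully down onto the square end of the cheese press's spindle: turn it gently until it drops on, never force it down. Then wind it clockwise, turn after turn, until the plate is down on the mould and the spring is fully squeezed (the sleeve's rim down on the plate's boss, or within a millimetre or two), and stop as soon as it comes up solid, because forcing it further cracks the mould. Leave the crank sitting on the spindle and do not shift the other things on the worktop.

Things in the scene. Friction and masses are not known exactly. Their poses are not given: they have to be found in the camera images.
- press: Stainless bench cheese press, fixed. Base 200 x 230 mm; columns 88 mm either side of centre along its y; 42 x 215 mm crossbeam, top 192 mm up; bronze nut to 202 mm, column cap nuts to 204 mm. The upright screw spindle stands in its middle. Origin: centre of the base's underside, on the spindle's axis; z up.
- spindle_seat (a point): On the spindle's axis, on its round shoulder (28 mm across), where the crank's underside sits when fully fitted. Above it: the square end, 14 x 14 mm, 21.5 mm tall, then the round nose. The point sinks with the spindle (6 mm a turn) but does not rotate: no reading tells which way the square faces (any angle): turn the crank under light pressure until it drops on, or look.
- nose_tip (a point): Tip of the spindle, 29 mm above spindle_seat. On top of the square (edges broken by 0.3 mm over its last 1.5 mm) stands a round nose, 13 mm across, tapering to 9 mm at the very tip, 7.5 mm tall. Clockwise seen from above winds the spindle down, 6 mm a turn. It turns stiffly (0.22 N m, about 3 N at the crank's knob) and stays where it is left, so at a standstill the push reads lower.
- crank: Loose steel crank, 0.2 to 0.4 kg, lying flat, knob up. Hub: square block 30 x 30 x 46 mm tall with a blind square hole in its underside, 15.5 x 15.5 x 31 mm deep, sides parallel to the crank's x and y. Origin: centre of the hub's underside, on the hole's axis. A flat arm 20 mm wide, 10 mm thick, runs along its +x to the knob.
- knob_mid (a point): Middle of the crank's black plastic knob: upright, 22 mm diameter, from 12 to 62 mm above the crank's underside. This point is 70 mm along the crank's +x from the hub's axis and 45 mm above its underside. The knob spins freely on its pin, so a gripper holding it need not turn as it goes round.
- sleeve_rim (a point): Centre of the lower rim of the steel spring sleeve (40 mm diameter) at the spindle's foot. It sinks with the spindle, 6 mm a turn, and does not rotate. The gap from here down to plate_boss shows how far the spring is squeezed: 9 mm free, 0 mm solid.
- plate_boss (a point): Centre of the top of the press plate's boss, under sleeve_rim: 9 mm below it while the plate hangs free. Once the plate rests on the lid the spring (20 N/mm) is squeezed, over 1.5 turns, to 0 mm gap, where sleeve meets boss and the crank comes up solid at 180 N; the push at the knob has then grown slowly from 3 to about 6 N, and climbs steeply beyond.
- plate: Round steel press plate, 88 mm diameter, 9 mm thick, carried under the sleeve. Origin: on the spindle's axis, 9 mm above its boss's top.
- mould: White plastic cheese mould with its lid, 126 mm diameter, standing in the press, fixed. Origin: centre of its underside. The plate starts 3 to 9 mm above the lid, so 2 to 3 turns in all are needed.
- mug: white mug, 82 mm diameter, 92 mm tall, loose bystander
- jar: glass jar with a steel lid, 76 mm diameter, 105 mm tall, loose bystander
- spoon: wooden spoon 240 mm long, lying flat, loose bystander
- small_mould: small open white mould, 84 mm diameter, 62 mm tall, loose bystander
- spare_follower: small white disc with a stub, 68 mm diameter, 22 mm tall, loose bystander
- salt_mill: dark wooden salt mill, 54 mm diameter, 146 mm tall, loose bystander
- scraper: scraper with a wooden handle, 180 mm long, lying on the hob, loose bystander
- spindle: The spindle itself: the screw with its shoulder, square end and nose. Origin: on its axis, at the height of sleeve_rim.
There are look-alikes about, which are no part of the job. Leave any brown, green or pink look-alike of the crank alone.

How it is judged:
By the outcome, as a careful person would: the job done as asked, in the order asked, and still so for the second after the job is handed in, with the robot touching nothing.
It also fails if it takes over 72 s, if anything falls off the work surface, if the arm or the gripper's body presses on something with over 40 N, if the wrist force passes 120 N, or if a joint passes its speed limit or range.

## Working session

There is one attempt and no reset: what is moved stays moved. The work goes in short steps, Python scripts to look and compute and a shell command to move; the robot and the scene stay as the last step left them, time stands still between calls to the robot, and variables do not carry over. Pictures are saved under pics/ and viewed, at most 10 in all, crops included, and the job is handed in when it is done.

```bash
mkdir -p pics
python3 - <<'E'
from station import bot
import cv2,numpy as np
s=bot.read_state();print({k:np.round(v,3).tolist() for k,v in s.items()})
for n in("side","top"):
    d=bot.snapshot(n);cv2.imwrite(f"pics/{n}0.png",d["frame"]);print(n,d["fx"],d["fy"],d["cx"],d["cy"],[k for k in d],np.round(d["cam_to_world"],3).tolist())
E
```

```text
{'t': 0.0, 'joints': [54.587, 15.099, -2.803, 72.156, 0.002, 81.101], 'dq': [0.058, -0.074, 0.071, -0.052, 0.003, 0.017], 'joint_torque': [-0.001, -63.762, 38.457, 0.014, -0.0, 0.0], 'eef_pos': [0.234, 0.47, 0.191], 'tcp_rot': [-179.943, -0.011, 153.486], 'wrist_force': [0.222, 0.17, -0.091], 'torque': [-0.047, 0.03, 0.033], 'finger_force': 0.0, 'width': 0.085}
side 575.5691530199646 575.5691530199646 314.58485437852835 241.4246435191976 ['frame', 'fx', 'fy', 'cx', 'cy', 'cam_to_world'] [[0.976, 0.149, -0.159, 0.289], [-0.217, 0.705, -0.675, -1.151], [0.011, 0.693, 0.72, 1.398], [0.0, 0.0, 0.0, 1.0]]
top 534.8955874052118 534.8955874052118 318.1702038293229 235.64130356312222 ['frame', 'fx', 'fy', 'cx', 'cy', 'cam_to_world'] [[0.01, 0.998, -0.06, 0.451], [-1.0, 0.011, 0.006, -0.014], [0.007, 0.06, 0.998, 1.779], [0.0, 0.0, 0.0, 1.0]]
```

View pics/top0.png

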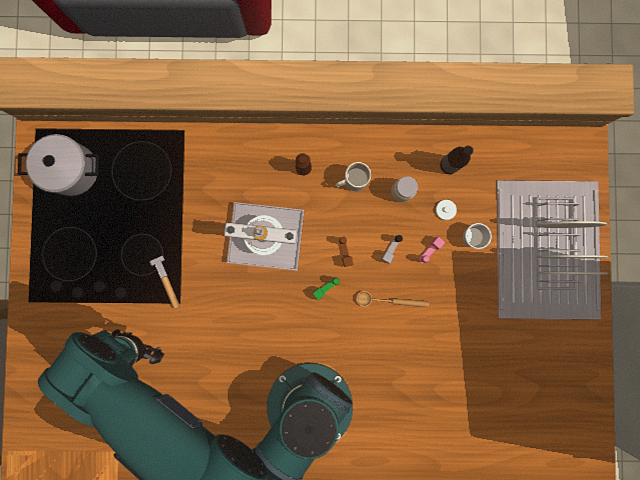

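View pics/side0.png

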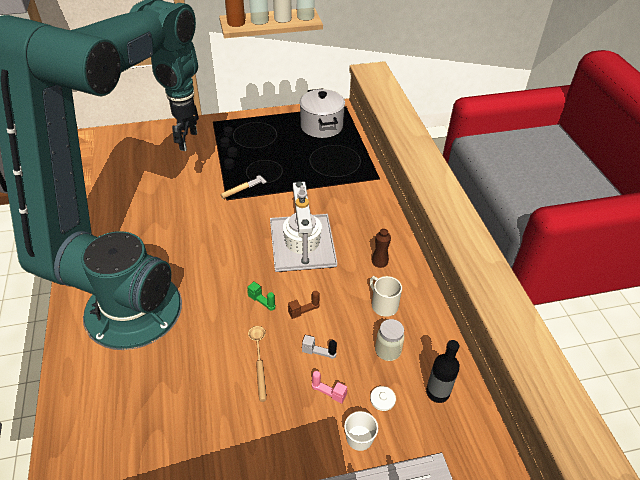

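The top view shows the press near (263,236). Crank look-alikes in the top view are brown (343,250), green (327,288), pink (432,249) and steel with a black knob (392,248), which is at (320,346) in the side view. The steel one with the black plastic knob fits the description. I'll confirm it in an enlarged crop.

Run:
```python
import cv2,numpy as np
t=cv2.imread("pics/top0.png");s=cv2.imread("pics/side0.png")
r=lambda im,x,y,w,h:cv2.resize(im[y:y+h,x:x+w],(400,300),interpolation=cv2.INTER_CUBIC)
cv2.imwrite("pics/crop1.png",np.vstack([np.hstack([r(t,370,225,50,38),r(t,220,198,88,66)]),np.hstack([r(s,295,325,50,38),r(s,262,170,88,100)])]))
```

```text
(no output)
```

View pics/crop1.png

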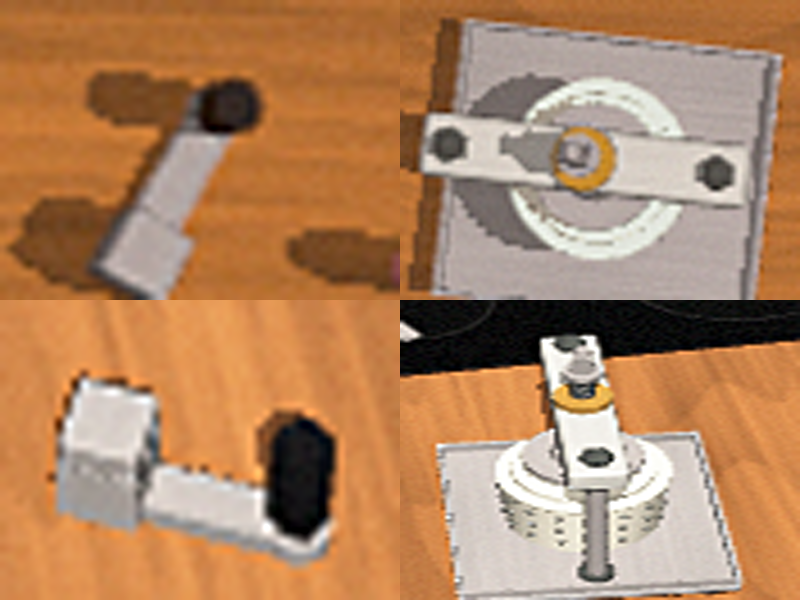

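The crop confirms it: plain steel hub, flat arm and black knob. In the top view its hub top is at about (388.5,257) and its knob top at about (399,238). The bronze nut is at about (260,232.8).

```bash
cat > h.py <<'E'
import numpy as np,cv2
from station import bot
def ray(d,u,v):
    M=np.array(d["cam_to_world"]);r=M[:3,:3]@np.array([(u-d["cx"])/d["fx"],-(v-d["cy"])/d["fy"],-1.]);return M[:3,3],r/np.linalg.norm(r)
def plane(d,u,v,z):
    o,r=ray(d,u,v);return o+r*(z-o[2])/r[2]
def tri(rs):
    A=sum(np.eye(3)-np.outer(r,r) for o,r in rs);b=sum((np.eye(3)-np.outer(r,r))@o for o,r in rs);return np.linalg.solve(A,b)
def proj(d,p):
    q=np.linalg.inv(d["cam_to_world"])@np.append(p,1);return d["cx"]-d["fx"]*q[0]/q[2],d["cy"]+d["fy"]*q[1]/q[2]
E
python3 - <<'E'
from h import *
t=bot.snapshot("top");s=bot.snapshot("side")
np.set_printoptions(precision=4,suppress=True)
h=plane(t,388.5,257,.046);k=plane(t,399,238.3,.062);print("hub",h,"knob",k,np.linalg.norm((k-h)[:2]),np.degrees(np.arctan2(*(k-h)[1::-1])))
a=plane(t,260,232.8,.202);b=plane(t,230.3,229.9,.204);c=plane(t,289.7,236.1,.204)
print("nut",a,b,c,(b+c)/2,np.linalg.norm(b-c),np.degrees(np.arctan2(*(b-c)[1::-1])))
print("nut side",plane(s,302,202.7,.202), "hub side", plane(s,295+108/8,325+110/7.9,.046))
print(tri([ray(t,220+177/4.545,198+150/4.545),ray(s,262+182/4.545,170+60/3)]))
E
```

```text
hub [ 0.4875 -0.2534  0.046 ] knob [ 0.5477 -0.2848  0.062 ] 0.06790527150157159 -27.614334459478755
nut [0.5517 0.1481 0.202 ] [0.5592 0.2356 0.204 ] [0.5427 0.0602 0.204 ] [0.551  0.1479 0.204 ] 0.17614003838036435 84.63913792499096
nut side [0.5508 0.14   0.202 ] hub side [ 0.4879 -0.2504  0.046 ]
[0.5532 0.1466 0.2477]
```

```bash
cat >> h.py <<'E'
from scipy.spatial.transform import Rotation as Ro
def to(p,yaw=None):
    s=bot.read_state();R=Ro.from_euler("xyz",s["tcp_rot"],degrees=True);d=np.array(p)-s["eef_pos"]
    print("shift cm",np.round(R.inv().apply(d)*100,2),"now",np.round(s["eef_pos"],4),np.round(s["tcp_rot"],2))
    if yaw is not None: print("turn",np.round((R.inv()*Ro.from_euler("xyz",[180,0,yaw],degrees=True)).as_rotvec(degrees=True),2))
E
python3 -c "
from h import *
to([.4875,-.2534,.2],152.4)"
```

```text
shift cm [-54.94 -53.39  -0.81] now [0.2343 0.4696 0.1916] [-179.97   -0.    153.48]
turn [-0.03 -0.    1.08]
```

```bash
python3 -m pendant '{"plan":[[[-2.6,-2.6,-0.3],[0,0,0]],[[-2.75,-2.67,-0.3],[0,0,0]],[[-2.75,-2.67,-0.3],[0,0,0]],[[-2.75,-2.67,-0.3],[0,0,0]],[[-2.75,-2.67,-0.3],[0,0,0]],[[-2.75,-2.67,-0.3],[0,0,0]],[[-2.75,-2.67,0],[0,0,0]],[[-2.75,-2.67,0],[0,0,0]],[[-2.75,-2.67,0],[0,0,0]],[[-2.75,-2.67,0],[0,0,0]],[[-2.75,-2.67,0],[0,0,0]],[[-2.75,-2.67,0],[0,0,0]],[[-2.75,-2.67,0],[0,0,0]],[[-2.75,-2.67,0.2],[0,0,0]],[[-2.75,-2.67,0.2],[0,0,0]],[[-2.75,-2.67,0.2],[0,0,0]],[[-2.75,-2.67,0.2],[0,0,0]],[[-2.75,-2.67,0.2],[0,0,0]],[[-2.75,-2.67,0],[0,0,0]],[[-2.6,-2.6,0],[0,0,1]]]}'
python3 - <<'E'
from h import *
to([.4875,-.2534,.2],152.4)
d=bot.snapshot("wrist");cv2.imwrite("pics/w1.png",d["frame"]);np.savez("w1.npz",**d)
print(proj(d,[.4875,-.2534,.046]),proj(d,[.5477,-.2848,.062]))
E
```

```text
t: 2.7
eef_pos: [0.4863, -0.2523, 0.1997]
tcp_rot: [180.0, -0.0, 152.5]
wrist_force: [0.1, 0.3, 0.3]
width: 0.0852
finger_force: 0.0
shift cm [-0.16 -0.04 -0.03] now [ 0.4863 -0.2523  0.1997] [ 1.8000e+02 -2.0000e-02  1.5246e+02]
turn [ 0.   -0.02  0.06]
(np.float64(316.4503531925962), np.float64(217.16554260549762)) (np.float64(316.4905215717008), np.float64(287.75176468340965))
```

View pics/w1.png

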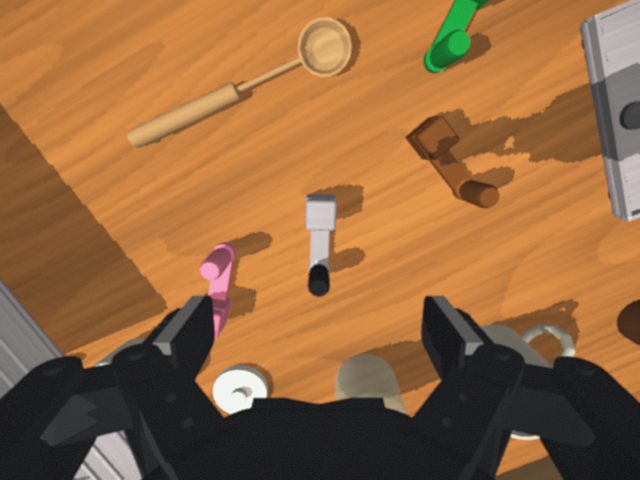

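Run:
```python
from h import *
np.set_printoptions(precision=4,suppress=True)
d=np.load("w1.npz");f=d["frame"];hs=cv2.cvtColor(f,cv2.COLOR_BGR2HSV)
roi=np.zeros(f.shape[:2],np.uint8);roi[185:262,295:345]=1
m=((hs[...,1]<60)&(hs[...,2]>165)&(roi>0)).astype(np.uint8)
for r in range(190,262,4): 
    x=np.where(m[r])[0]; print(r,(x.min(),x.max(),int(hs[r,x,2].mean())) if len(x) else None)
k=((hs[...,2]<55)&(np.arange(480)[:,None]>255)&(np.arange(480)[:,None]<305)&(abs(np.arange(640)-320)<25)).astype(np.uint8)
c=max(cv2.findContours(k,0,1)[0],key=cv2.contourArea);print(cv2.boundingRect(c),cv2.fitEllipse(c))
for uv in[(320.5,213.5),(321,214)]: print(plane(d,*uv,.046))
print(plane(d,318.5,284,.062),plane(d,318.5,282,.062))
```

```text
190 None
194 None
198 None
202 (np.int64(306), np.int64(333), 180)
206 (np.int64(306), np.int64(334), 206)
210 (np.int64(306), np.int64(334), 206)
214 (np.int64(306), np.int64(334), 207)
218 (np.int64(306), np.int64(333), 205)
222 (np.int64(306), np.int64(333), 206)
226 (np.int64(306), np.int64(333), 208)
230 (np.int64(311), np.int64(328), 184)
234 (np.int64(311), np.int64(328), 206)
238 (np.int64(311), np.int64(328), 205)
242 (np.int64(311), np.int64(328), 204)
246 (np.int64(311), np.int64(328), 204)
250 (np.int64(311), np.int64(328), 203)
254 (np.int64(311), np.int64(328), 203)
258 (np.int64(311), np.int64(323), 201)
(309, 265, 20, 30) ((318.57269287109375, 279.8972473144531), (19.26483726501465, 30.433380126953125), 179.76254272460938)
[ 0.4861 -0.2482  0.046 ]
[ 0.4868 -0.248   0.046 ]
[ 0.5451 -0.2812  0.062 ] [ 0.5432 -0.2802  0.062 ]
```

```bash
python3 -c "
from h import *
to([.4875,-.2500,.012],152.4)"
```

```text
shift cm [ 0.26  0.53 18.7 ] now [ 0.4874 -0.2558  0.199 ] [-1.7995e+02  2.0000e-02  1.5231e+02]
turn [-0.05  0.02 -0.09]
```

Run:
```python
from h import *
np.set_printoptions(precision=4,suppress=True)
d=bot.snapshot("wrist");np.savez("w2.npz",**d);f=d["frame"];hs=cv2.cvtColor(f,cv2.COLOR_BGR2HSV)
m=((hs[...,1]<60)&(hs[...,2]>165)).astype(np.uint8);m[:,:280]=0;m[:,360:]=0;m[:180]=0;m[275:]=0
for r in range(190,262,5): 
    x=np.where(m[r])[0]; print(r,(x.min(),x.max(),int(hs[r,x,2].mean())) if len(x) else None)
wide=[r for r in range(180,275) if m[r].sum()>24]
xs=np.concatenate([np.where(m[r])[0] for r in wide]);u,v=(xs.min()+xs.max())/2,(wide[0]+wide[-1])/2
print(wide[0],wide[-1],u,v,plane(d,u,v,.046));to([.4875,-.25,.012],152.4)
```

```text
190 None
195 None
200 (np.int64(309), np.int64(336), 195)
205 (np.int64(309), np.int64(337), 206)
210 (np.int64(309), np.int64(337), 207)
215 (np.int64(309), np.int64(336), 206)
220 (np.int64(309), np.int64(336), 206)
225 (np.int64(309), np.int64(337), 201)
230 (np.int64(314), np.int64(331), 206)
235 (np.int64(314), np.int64(331), 204)
240 (np.int64(313), np.int64(331), 204)
245 (np.int64(313), np.int64(330), 205)
250 (np.int64(313), np.int64(330), 204)
255 (np.int64(313), np.int64(328), 201)
260 (np.int64(313), np.int64(319), 214)
200 226 322.5 213.0 [ 0.4876 -0.2499  0.046 ]
shift cm [ 0.1   0.38 18.7 ] now [ 0.4867 -0.2538  0.199 ] [-179.98   -0.02  152.33]
turn [-0.02 -0.02 -0.07]
```

```bash
python3 -m pendant '{"plan":[[[0.1,0.4,2],[0,0,0]],[[0,0,4],[0,0,0]],[[0,0,4],[0,0,0]],[[0,0,4],[0,0,0]],[[0,0,2.7],[0,0,0]],[[0,0,1.5],[0,0,0]],[[0,0,0.5],[0,0,0]],[[0,0,0],[0,0,0]]]}' 1; python3 -c "
from h import *
to([.4876,-.2499,.012],152.4)"
```

```text
t: 3.8
eef_pos: [0.487, -0.2468, 0.0131]
tcp_rot: [180.0, -0.0, 152.5]
wrist_force: [-0.0, -0.4, 0.8]
width: 0.0853
finger_force: 0.0
shift cm [-0.19 -0.25  0.11] now [ 0.487  -0.2468  0.0131] [180.    -0.   152.49]
turn [ 0.   -0.    0.09]
```

```bash
python3 -m pendant '{"plan":[[[-0.1,-0.2,0.1],[0,0,0]],[[0,0,0],[0,0,0]]]}' 1; python3 -c "
from h import *
to([.4876,-.2499,.012],152.4)"; python3 -m pendant '{"plan":[[[0,0,0],[0,0,0]],[[0,0,0],[0,0,0]],[[0,0,0],[0,0,0]],[[0,0,0],[0,0,0]]]}' 0 60;  python3 -c "
from h import *
to([.4876,-.2499,.012],152.4)"
```

```text
t: 4.05
eef_pos: [0.4873, -0.2496, 0.0123]
tcp_rot: [-180.0, 0.1, 152.5]
wrist_force: [-0.3, -0.3, 0.5]
width: 0.0853
finger_force: 0.0
shift cm [-0.04 -0.01  0.03] now [ 0.4873 -0.2496  0.0123] [-1.7999e+02  5.0000e-02  1.5247e+02]
turn [-0.01  0.05  0.07]
t: 4.55
eef_pos: [0.487, -0.2492, 0.0119]
tcp_rot: [180.0, -0.0, 152.5]
wrist_force: [-0.5, 0.1, -0.2]
width: 0.0119
finger_force: 0.0
shift cm [-0.09 -0.03 -0.01] now [ 0.487  -0.2492  0.0119] [180.    -0.   152.49]
turn [ 0.   -0.    0.09]
```

Run:
```python
from h import *
s=bot.read_state();print(s["width"],s["finger_force"])
t=bot.snapshot("top")["frame"];s=bot.snapshot("side")["frame"]
r=lambda im,x,y,w,h:cv2.resize(im[y:y+h,x:x+w],(400,300),interpolation=cv2.INTER_CUBIC)
w=bot.snapshot("wrist")["frame"]
cv2.imwrite("pics/c2.png",np.hstack([np.vstack([r(t,350,215,80,60),r(s,280,310,80,60)]),cv2.resize(w[:, :],(400,300)).repeat(2,0)]))
```

```text
0.011902342314469959 0.0
```

View pics/c2.png

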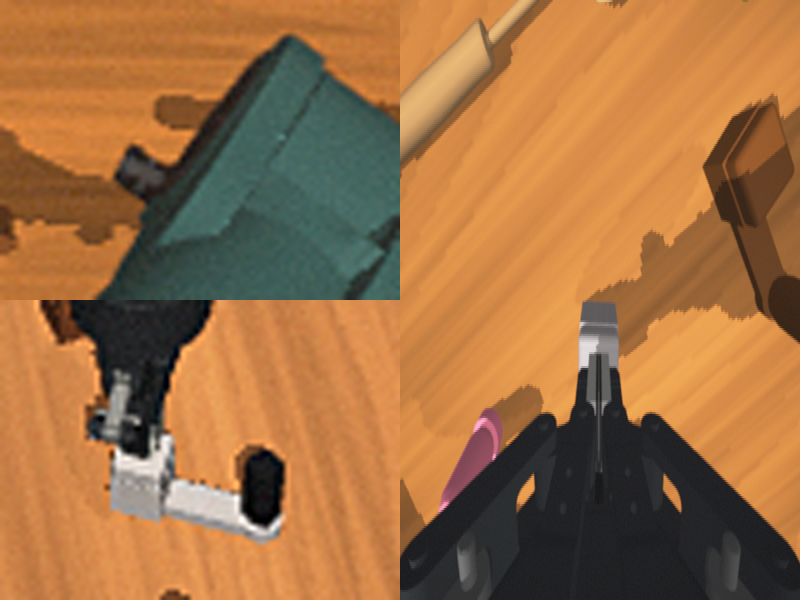

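The fingers closed to 12 mm on nothing. In this crop the hub, at wrist (600,340), looks undisturbed and the fingertips look near or above its top. I'll compare where the TCP should project with where it appears.

Run:
```python
from h import *
p=np.array(bot.read_state()["eef_pos"]);print(p,bot.read_state()["width"])
w=bot.snapshot("wrist");s=bot.snapshot("side");np.savez("w3.npz",**w);np.savez("s3.npz",**s)
for z in(0,.02,.046): q=np.array([p[0],p[1],z]);print(z,"wrist full",np.round(proj(w,q),1),"side crop",np.round((np.array(proj(s,q))-[280,310])*5,0), "side hub", np.round((np.array(proj(s,[.4876,-.25,z]))-[280,310])*5,0))
```

```text
[ 0.4869765  -0.24921612  0.01186501] -6.171295424954209e-05
0 wrist full [316.7 263.7] side crop [140. 189.] side hub [142. 190.]
0.02 wrist full [316.7 276.2] side crop [140. 169.] side hub [142. 170.]
0.046 wrist full [316.6 296.9] side crop [141. 143.] side hub [142. 144.]
```

Run:
```python
from h import *
w=np.load("w3.npz");s=np.load("s3.npz")
print("cam",w["cam_to_world"][:3,3],bot.read_state()["wrist_force"])
r=lambda im,x,y,w,h:cv2.resize(im[y:y+h,x:x+w],(400,600),interpolation=cv2.INTER_CUBIC)
cv2.imwrite("pics/c3.png",np.hstack([r(s["frame"],290,310,40,60),r(w["frame"],250,210,140,210)]))
```

```text
cam [ 0.42639339 -0.21729718  0.19416879] [ 0.23606304 -0.13166912 -0.95296595]
```

View pics/c3.png

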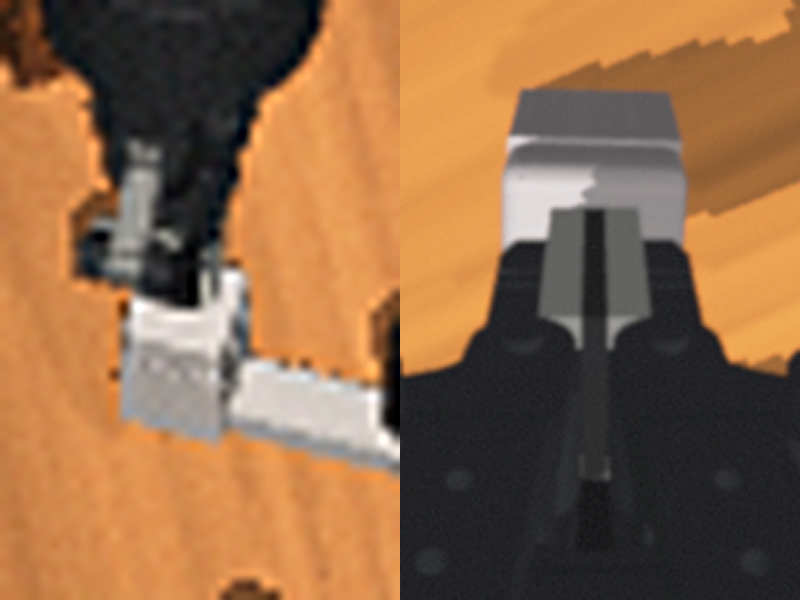

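Run:
```python
from h import *
np.set_printoptions(precision=4,suppress=True)
w=np.load("w3.npz");print(w["fx"],w["cx"],w["cy"],"\n",w["cam_to_world"])
d=np.load("w2.npz");M=d["cam_to_world"]
s=bot.read_state();R=Ro.from_euler("xyz",s["tcp_rot"],degrees=True).as_matrix()
print("cam in tool",R.T@(w["cam_to_world"][:3,3]-s["eef_pos"]),"look",-R.T@w["cam_to_world"][:3,2])
# hub top face in w3: left/right edges and front edge (full px)
u=lambda x,y:(250+(x-400)/2.857,210+y/2.857)
for z in(.046,): print([plane(w,*u(x,y),z) for x,y in((503,180),(685,180),(510,140),(683,140))])
# shut fingertips: depth from tip on tool axis & on x=-11mm edge
o,r=ray(w,*u(595,208));o=R.T@(o-s["eef_pos"]);r=R.T@r
for x in(-.011,0): print("tip at tool x",x,"->",o+r*(x-o[0])/r[0])
```

```text
348.73316123865 317.6298613054305 240.37260056473372 
 [[ 0.4621 -0.854  -0.239   0.4264]
 [ 0.8868  0.4454  0.1233 -0.2173]
 [ 0.0012 -0.2689  0.9632  0.1942]
 [ 0.      0.      0.      1.    ]]
cam in tool [ 0.0685  0.0003 -0.1823] look [-0.2689  0.0011  0.9632]
[array([ 0.4702, -0.256 ,  0.046 ]), array([ 0.4835, -0.2305,  0.046 ]), array([ 0.4648, -0.2518,  0.046 ]), array([ 0.4773, -0.2278,  0.046 ])]
tip at tool x -0.011 -> [-0.011   0.0009  0.0093]
tip at tool x 0 -> [ 0.      0.0008 -0.0172]
```

Triangulating from the wrist views, the fingertips sit about 42 mm behind the reported TCP, both open and shut. The real tips were therefore just above the hub top. I'll open and go down gently, watching the force.

```bash
python3 -m pendant '{"plan":[[[0,0,0],[0,0,0]],[[0,0,0],[0,0,0]],[[0,0,0],[0,0,0]],[[0,0,0.8],[0,0,0]],[[0,0,0.8],[0,0,0]],[[0,0,0],[0,0,0]]]}' 1; python3 -c "
from h import *
to([.486,-.248,-.028],152.4)"
```

```text
t: 5.55
eef_pos: [0.4865, -0.2489, -0.005]
tcp_rot: [180.0, -0.1, 152.5]
wrist_force: [-0.4, 0.2, -0.4]
width: 0.0853
finger_force: 0.0
shift cm [0.08 0.06 2.3 ] now [ 0.4865 -0.2489 -0.005 ] [ 1.7999e+02 -8.0000e-02  1.5248e+02]
turn [ 0.01 -0.08  0.08]
```

```bash
python3 -m pendant '{"plan":[[[0.1,0,1],[0,0,0]],[[0,0,0.8],[0,0,0]],[[0,0,0.4],[0,0,0]],[[0,0,0],[0,0,0]]]}'; python3 -m pendant '{"plan":[[[0,0,0],[0,0,0]],[[0,0,0],[0,0,0]],[[0,0,0],[0,0,0]],[[0,0,0],[0,0,0]]]}' 0 80
```

```text
t: 6.05
eef_pos: [0.486, -0.2487, -0.0264]
tcp_rot: [180.0, -0.0, 152.5]
wrist_force: [-0.1, -0.5, -0.1]
width: 0.0851
finger_force: 0.0
t: 6.55
eef_pos: [0.4862, -0.249, -0.0257]
tcp_rot: [-180.0, 0.0, 152.5]
wrist_force: [-0.8, -1.1, 7.0]
width: 0.0292
finger_force: 79.3
```

Gripped, with the opening at 29 mm. Next I lift while unwinding the wrist.

```bash
python3 -m pendant '{"plan":[[[0,0,-0.5],[0,0,0]],[[0,0,-1.5],[0,0,0]],[[0,0,-2],[0,0,0]],[[0,0,-2],[0,0,0]],[[0,0,-2],[0,0,-10]],[[0,0,-2],[0,0,-10]],[[0,0,-2],[0,0,-10]],[[0,0,-2],[0,0,-10]],[[0,0,-2],[0,0,-10]],[[0,0,-2],[0,0,-10]],[[0,0,-2],[0,0,-10]],[[0,0,-2],[0,0,-10]],[[0,0,-2],[0,0,-10]],[[0,0,-2],[0,0,-10]],[[0,0,-2],[0,0,-10]],[[0,0,-1.5],[0,0,-10]],[[0,0,-1],[0,0,-10]],[[0,0,0],[0,0,0]]]}'
python3 - <<'E'
from h import *
s=bot.read_state();print(np.round(s["joints"],1),s["width"])
for k in(.3,.5): pass
to([.5515,.147,.27])
d=bot.snapshot("wrist");np.savez("w4.npz",**d);g=d["frame"]
cv2.imwrite("pics/w4.png",cv2.resize(g[180:390,210:430],(628,600),interpolation=cv2.INTER_CUBIC))
E
```

```text
t: 8.8
eef_pos: [0.4861, -0.2488, 0.2801]
tcp_rot: [-179.9, -0.1, -77.6]
wrist_force: [0.8, 0.2, -3.1]
width: 0.0287
finger_force: 78.7
[ -35.7   16.7   13.2   86.4   -0.  -138.1] 0.028651499649456135
shift cm [-37.25 -14.9    0.98] now [ 0.4861 -0.2488  0.2801] [-1.7994e+02 -7.0000e-02 -7.7580e+01]
```

View pics/w4.png

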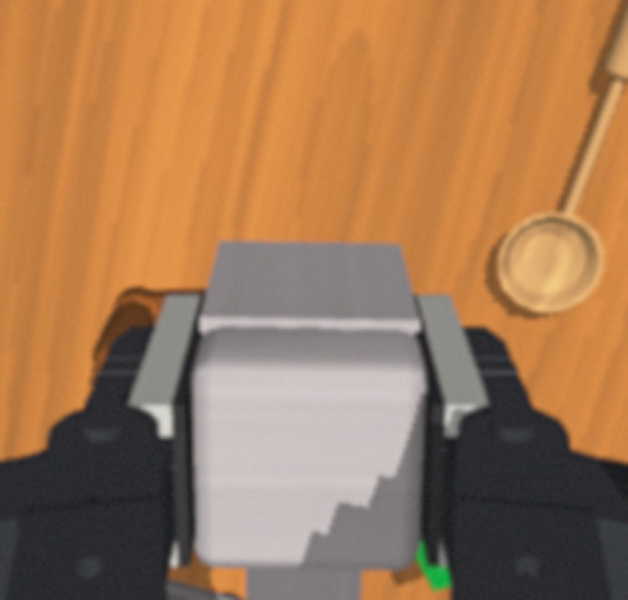

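Run:
```python
from h import *
np.set_printoptions(precision=4,suppress=True)
d=dict(np.load("w4.npz"));s=bot.read_state();R=Ro.from_euler("xyz",s["tcp_rot"],degrees=True).as_matrix();p=np.array(s["eef_pos"])
f=lambda x,y,dz:R.T@(plane(d,210+x/2.855,180+y/2.855,p[2]+dz)-p)
print("bottom near L,R",f(217,243,.026),f(403,243,.026))
for dz in(.068,.072,.076): print(dz,"top near/far",f(310,322,dz),f(310,567,dz),"L/R",f(192,450,dz),f(425,450,dz))
```

```text
bottom near L,R [ 0.0116 -0.0154 -0.026 ] [ 0.0117  0.0157 -0.026 ]
0.068 top near/far [ 0.0162  0.0001 -0.068 ] [-0.0197  0.0002 -0.068 ] L/R [-0.0019 -0.0152 -0.068 ] [-0.0018  0.0151 -0.068 ]
0.072 top near/far [ 0.018   0.0001 -0.072 ] [-0.0166  0.0002 -0.072 ] L/R [ 0.0005 -0.0147 -0.072 ] [ 0.0006  0.0146 -0.072 ]
0.076 top near/far [ 0.0198  0.0001 -0.076 ] [-0.0136  0.0002 -0.076 ] L/R [ 0.0029 -0.0142 -0.076 ] [ 0.003   0.0141 -0.076 ]
```

```bash
python3 -c "
from h import *
to([.507,.170,.28])"
```

```text
shift cm [-40.47 -10.94  -0.07] now [ 0.486  -0.2487  0.2794] [-1.7997e+02 -3.0000e-02 -7.7740e+01]
```

```bash
python3 -m pendant '{"plan":[[[-2.1,-0.6,0],[0,0,0]],[[-3,-0.8,0],[0,0,0]],[[-3.2,-0.86,0],[0,0,0]],[[-3.2,-0.86,0],[0,0,0]],[[-3.2,-0.86,0],[0,0,0]],[[-3.2,-0.86,0],[0,0,0]],[[-3.2,-0.86,0],[0,0,0]],[[-3.2,-0.86,0],[0,0,0]],[[-3.2,-0.86,0],[0,0,0]],[[-3.2,-0.86,0],[0,0,0]],[[-3.2,-0.86,0],[0,0,0]],[[-3,-0.86,0],[0,0,0]],[[-2.7,-0.8,0],[0,0,-10]],[[0,0,0],[0,0,-10]],[[0,0,0],[0,0,-10]],[[0,0,0],[0,0,-10]],[[0,0,0],[0,0,-10]],[[0,0,0],[0,0,0]],[[0,0,0],[0,0,0]]]}'
python3 - <<'E'
from h import *
d=bot.snapshot("wrist");np.savez("w5.npz",**d)
s=bot.read_state();print(np.round(s["joints"],1));to([.507,.17,.28],-28)
print(proj(d,[.5515,.147,.25]),proj(d,[.5515,.147,.22]))
x,y=[int(v) for v in proj(d,[.5515,.147,.24])]
x0,y0=max(0,min(x-100,440)),max(0,y-75);cv2.imwrite("pics/w5.png",cv2.resize(d["frame"][y0:y0+150,x0:x0+200],(800,600),interpolation=cv2.INTER_CUBIC));print(x0,y0)
E
```

```text
t: 11.22
eef_pos: [0.5055, 0.1615, 0.2788]
tcp_rot: [180.0, 0.0, -27.8]
wrist_force: [-0.9, -0.0, -0.9]
width: 0.0292
finger_force: 78.8
[   8.9   15.2   10.8   85.6    0.  -143.4]
shift cm [-0.28 -0.82 -0.12] now [0.5057 0.1615 0.2788] [ 1.800e+02  1.000e-02 -2.774e+01]
turn [0.   0.01 0.26]
(np.float64(304.2531328130798), np.float64(178.33132591747528)) (np.float64(305.92463586116355), np.float64(173.91941825263834))
204 101
```

View pics/w5.png

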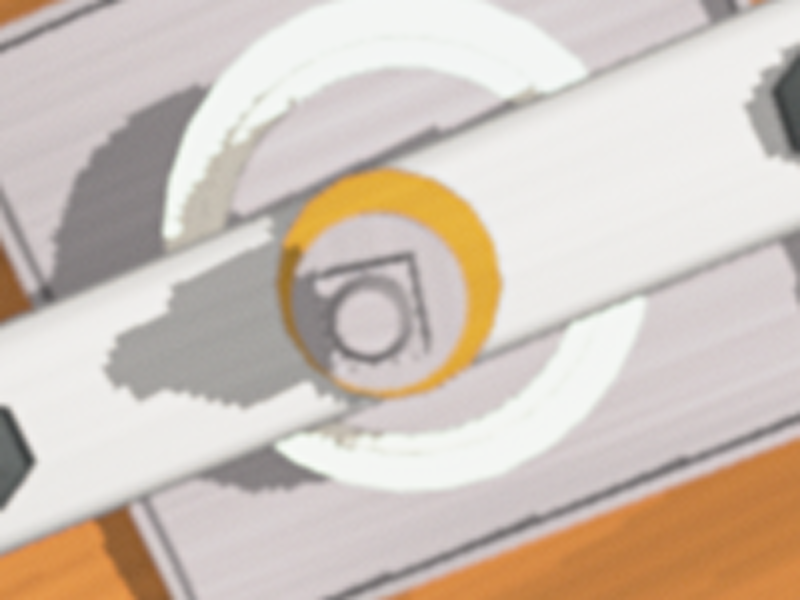

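The wrist view shows the nose tip at crop (370,320), which is full (296.5,181). The square's edges run (318,275)-(413,255) and (413,255)-(430,350), so it's turned about 11° anticlockwise from the tool.

Run:
```python
from h import *
np.set_printoptions(precision=4,suppress=True)
d=dict(np.load("w5.npz"));s=bot.read_state()
t=bot.snapshot("top");sd=bot.snapshot("side")
g=lambda x,y:(204+x/4,101+y/4)
W=ray(d,*g(370,320))
print("w+top+side",tri([W,ray(t,220+177/4.545,198+150/4.545),ray(sd,262+182/4.545,170+60/3)]),"w+side",tri([W,ray(sd,262+182/4.545,170+60/3)]))
for z in(.245,.25,.255): print(z,plane(d,*g(370,320),z))
print("shoulder",plane(d,*g(382,300),.222),"nut",plane(d,*g(390,285),.202))
a,b,c=[plane(d,*g(*q),.242)[:2] for q in((318,275),(413,255),(430,350))]
for v in(b-a,c-b): print(np.linalg.norm(v),np.degrees(np.arctan2(v[1],v[0]))%90, s["tcp_rot"][2]%90)
```

```text
w+top+side [0.553  0.1495 0.2455] w+side [0.5527 0.1523 0.243 ]
0.245 [0.5519 0.1524 0.245 ]
0.25 [0.5523 0.1519 0.25  ]
0.255 [0.5526 0.1514 0.255 ]
shoulder [0.5524 0.1514 0.222 ] nut [0.553  0.1506 0.202 ]
0.015000070149923937 73.83250059558127 62.25868563302105
0.014789287275797668 72.1096449073282 62.25868563302105
```

```bash
python3 -c "
from h import *
to([.5552,.1506,.248])"
```

```text
shift cm [ 4.87 -1.34  3.08] now [0.5058 0.1613 0.2789] [ 1.800e+02  1.000e-02 -2.765e+01]
```

```bash
python3 -m pendant '{"plan":[[[1.2,-0.3,0],[0,0,0]],[[2,-0.6,0],[0,0,0]],[[1.67,-0.44,0.5],[0,0,0]],[[0,0,1],[0,0,-5.5]],[[0,0,1],[0,0,-5.5]],[[0,0,0.5],[0,0,0]],[[0,0,0],[0,0,0]],[[0,0,0],[0,0,0]]]}';python3 - <<'E'
from h import *
to([.5552,.1506,.23],-17)
d=bot.snapshot("side");x,y=[int(v) for v in proj(d,[.5523,.15,.25])];np.savez("s6.npz",**d);print(x,y)
e=bot.snapshot("top");u,v=[int(v) for v in proj(e,[.5523,.15,.25])]
r=lambda im,x,y:cv2.resize(im[y-30:y+30,x-20:x+20],(400,600),interpolation=cv2.INTER_CUBIC)
cv2.imwrite("pics/c6.png",np.hstack([r(d["frame"],x,y),r(e["frame"],u,v)]))
E
```

```text
t: 12.38
eef_pos: [0.5556, 0.1506, 0.2492]
tcp_rot: [-180.0, -0.0, -16.6]
wrist_force: [1.2, 0.3, -2.8]
width: 0.029
finger_force: 78.9
shift cm [-0.04  0.01  1.92] now [0.5556 0.1506 0.2492] [-1.7999e+02 -2.0000e-02 -1.6590e+01]
turn [-0.01 -0.02  0.41]
301 188
```

View pics/c6.png

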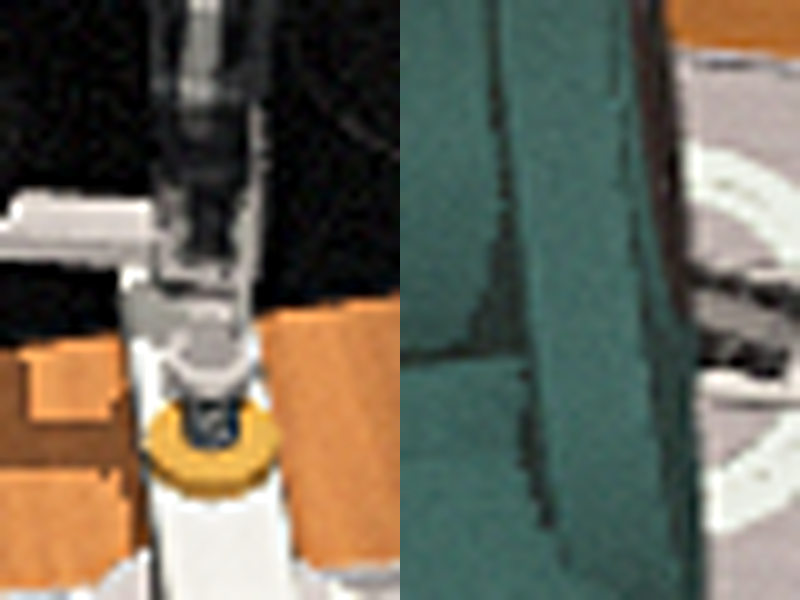

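The side view shows the hub centred at crop x≈205 over the spindle at x≈210, with a small gap. I'll go down gently.

```bash
python3 -m pendant '{"plan":[[[0,0,0.4],[0,0,0]],[[0,0,0.4],[0,0,0]],[[0,0,0.4],[0,0,0]],[[0,0,0],[0,0,0]]]}'; python3 -m pendant '{"plan":[[[0,0,0.3],[0,0,0]],[[0,0,0.3],[0,0,0]],[[0,0,0],[0,0,0]]]}'
```

```text
t: 12.98
eef_pos: [0.5551, 0.1506, 0.2365]
tcp_rot: [180.0, 0.0, -16.5]
wrist_force: [0.4, 0.2, -2.7]
width: 0.029
finger_force: 78.9
t: 13.35
eef_pos: [0.5552, 0.1506, 0.2306]
tcp_rot: [180.0, 0.0, -16.5]
wrist_force: [0.1, 0.5, -2.3]
width: 0.0291
finger_force: 78.9
```

```bash
for i in 1 2; do python3 -m pendant '{"plan":[[[0,0,0.2],[0,0,0]],[[0,0,0.2],[0,0,0]],[[0,0,0],[0,0,0]]]}' | grep -E "eef|wrist"; done
```

```text
eef_pos: [0.5552, 0.1505, 0.2267]
wrist_force: [-0.4, -0.1, -2.7]
eef_pos: [0.5553, 0.1506, 0.2227]
wrist_force: [-0.5, -1.9, -3.2]
```

```bash
for i in 1 2; do python3 -m pendant '{"plan":[[[0,0,0.15],[0,0,0]],[[0,0,0.15],[0,0,0]],[[0,0,0],[0,0,0]]]}' | grep -E "eef|wrist"; done
```

```text
eef_pos: [0.5553, 0.1506, 0.2197]
wrist_force: [-0.6, -1.6, -2.8]
eef_pos: [0.5553, 0.1506, 0.2167]
wrist_force: [-0.7, -1.3, -3.1]
```

```bash
for i in 1 2 3; do python3 -m pendant '{"plan":[[[0,0,0.15],[0,0,0]],[[0,0,0.15],[0,0,0]],[[0,0,0],[0,0,0]]]}' | grep -E "eef|wrist"; done
```

```text
eef_pos: [0.5553, 0.1506, 0.2137]
wrist_force: [-0.5, -1.5, -2.7]
eef_pos: [0.5553, 0.1506, 0.2107]
wrist_force: [-0.8, -0.6, -3.4]
eef_pos: [0.5557, 0.1506, 0.209]
wrist_force: [-2.8, -1.8, 11.1]
```

```bash
python3 -m pendant '{"plan":[[[0,0,0],[0,0,2]],[[0,0,0],[0,0,2]],[[0,0,0],[0,0,0]]]}' | grep -E "eef|wrist|rot";  python3 -m pendant '{"plan":[[[-0.03,0.06,0],[0,0,-2]],[[0,0,0],[0,0,-2]],[[0,0,0],[0,0,0]]]}' | grep -E "eef|wrist|rot"; python3 -m pendant '{"plan":[[[0,0,0],[0,0,-2]],[[0,0,0],[0,0,-2]],[[0,0,0],[0,0,0]]]}' | grep -E "eef|wrist|rot"
```

```text
eef_pos: [0.5559, 0.1503, 0.209]
tcp_rot: [-180.0, -0.1, -20.6]
wrist_force: [-1.0, -4.5, 10.2]
eef_pos: [0.5557, 0.1503, 0.209]
tcp_rot: [-179.9, -0.1, -16.5]
wrist_force: [0.7, -0.9, 8.6]
eef_pos: [0.5556, 0.1503, 0.209]
tcp_rot: [-179.9, -0.1, -12.5]
wrist_force: [-0.4, -0.2, 8.8]
```

```bash
python3 -m pendant '{"plan":[[[0,0,-0.08],[0,0,4]],[[0,0,0],[0,0,4]],[[0,0,0],[0,0,0]]]}' | grep -E "eef|wrist|rot"; python3 -c "
from h import *
print(bot.read_state()['torque'])";  python3 -m pendant '{"plan":[[[0,0,0],[0,0,5]],[[0,0,0.02],[0,0,5]],[[0,0,0.02],[0,0,5]],[[0,0,0],[0,0,0]]]}' | grep -E "eef|wrist|rot"
python3 - <<'E'
from h import *
print(bot.read_state()['torque'],bot.read_state()["joints"][5])
d=bot.snapshot("side");x,y=[int(v) for v in proj(d,[.5523,.15,.235])]
r=lambda im,x,y:cv2.resize(im[y-30:y+30,x-40:x+40],(800,600),interpolation=cv2.INTER_CUBIC)
cv2.imwrite("pics/c7.png",r(d["frame"],x,y));np.savez("s7.npz",**d)
E
```

```text
eef_pos: [0.5553, 0.1501, 0.2091]
tcp_rot: [-180.0, -0.1, -20.5]
wrist_force: [0.8, -2.5, 3.2]
[-0.54794992 -0.22457219 -0.08055296]
eef_pos: [0.5552, 0.1497, 0.2089]
tcp_rot: [-180.0, -0.1, -35.5]
wrist_force: [-0.1, -5.1, 7.4]
[-1.14681936 -0.04546026  0.08141669] -137.5050585459856
```

View pics/c7.png

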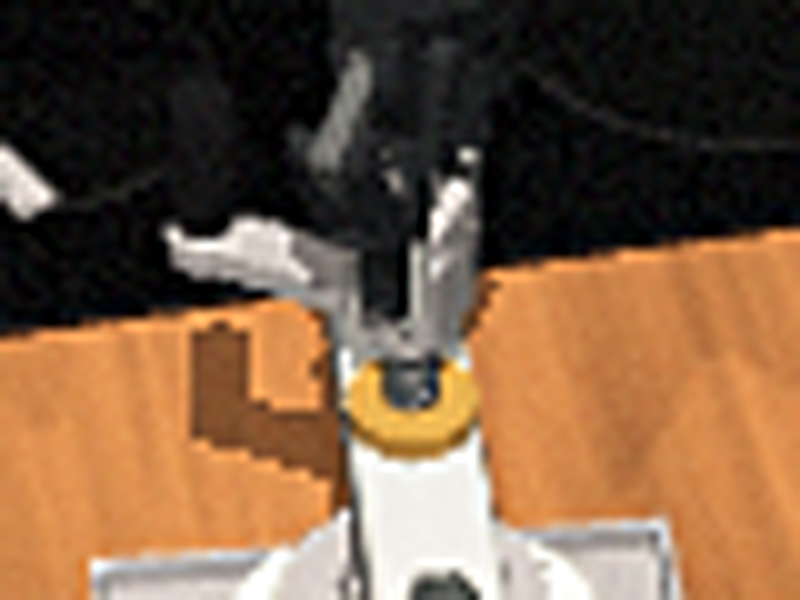

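The last picture shows the hub's underside right down on the shoulder at (400,345), with only the thread and the bronze nut visible below. The crank is fitted, so I start winding clockwise.

```bash
cat > tq.py <<'E'
from h import *
s=bot.read_state();print("t",round(s["t"],2),np.round(s["eef_pos"],4),"yaw",round(s["tcp_rot"][2],1),"J6",round(s["joints"][5],1),"F",np.round(s["wrist_force"],1),"T",np.round(s["torque"],2),s["width"].__round__(4), "t6",np.round(s["joint_torque"][5],2))
E
python3 -m pendant '{"plan":[[[0.03,0.04,0.01],[0,0,8]],[[0,0,0.015],[0,0,10]],[[0,0,0.015],[0,0,10]],[[0,0,0.015],[0,0,10]],[[0,0,0.017],[0,0,10]],[[0,0,0.017],[0,0,10]],[[0,0,0.017],[0,0,10]],[[0,0,0.017],[0,0,10]],[[0,0,0.017],[0,0,10]]]}' >/dev/null; python3 tq.py; python3 -m pendant '{"plan":[[[0,0,0.017],[0,0,10]],[[0,0,0.017],[0,0,10]],[[0,0,0.017],[0,0,10]],[[0,0,0.017],[0,0,10]],[[0,0,0.017],[0,0,10]],[[0,0,0.017],[0,0,10]],[[0,0,0.017],[0,0,10]]]}' >/dev/null; python3 tq.py
```

```text
t 19.15 [0.5536 0.1492 0.2073] yaw -123.7 J6 -49.3 F [-10.   -5.1  12. ] T [-1.2   2.39  0.21] 0.0288 t6 -2.7
t 20.02 [0.5531 0.1503 0.2062] yaw 166.3 J6 20.7 F [-12.1   2.3  12.2] T [0.65 2.84 0.21] 0.0288 t6 -2.72
```

```bash
python3 -m pendant '{"plan":[[[0.1,0.05,-0.01],[0,0,10]],[[0.1,0.05,-0.01],[0,0,10]],[[0.1,0.05,0.01],[0,0,10]],[[0.05,0.05,0.017],[0,0,10]],[[0,0.05,0.017],[0,0,10]],[[0,0.05,0.017],[0,0,10]],[[0,0.05,0.017],[0,0,10]]]}' >/dev/null; python3 tq.py; python3 -m pendant '{"plan":[[[0,0.05,0.017],[0,0,10]],[[0,0.05,0.017],[0,0,10]],[[0,0.05,0.017],[0,0,10]],[[0,0.05,0.017],[0,0,10]],[[0,0.05,0.017],[0,0,10]],[[0,0.05,0.017],[0,0,10]],[[0,0.05,0.017],[0,0,10]]]}' >/dev/null; python3 tq.py
```

```text
t 20.9 [0.5536 0.1532 0.2051] yaw 96.3 J6 91.1 F [-2.4 -3.9  2.8] T [-0.99  0.69  0.2 ] 0.0289 t6 -2.71
t 21.77 [0.5563 0.1519 0.2039] yaw 26.3 J6 160.9 F [-5.3 -4.9  3.9] T [-0.9   1.15  0.21] 0.0289 t6 -2.69
```

```bash
python3 -m pendant '{"plan":[[[0,0,0],[0,0,0]],[[0,0,0],[0,0,0]],[[0,0,0],[0,0,0]],[[-0.42,0,-0.7],[0,0,0]],[[0,0,-1.5],[0,0,0]],[[0,0,-2],[0,0,0]],[[0,0,0],[0,0,-10]],[[0,0,0],[0,0,-10]],[[0,0,0],[0,0,-10]],[[0,0,0],[0,0,-10]],[[0,0,0],[0,0,-10]],[[0,0,0],[0,0,-10]],[[0,0,0],[0,0,-10]],[[0,0,0],[0,0,-10]],[[0,0,0],[0,0,-10]],[[0,0,0],[0,0,-10]],[[0,0,0],[0,0,-10]],[[0,0,0],[0,0,-10]],[[0,0,0],[0,0,-10]],[[0,0,0],[0,0,0]]]}' 0.6 >/dev/null; python3 tq.py; python3 -m pendant '{"plan":[[[0,0,0],[0,0,-10]],[[0,0,0],[0,0,-10]],[[0,0,0],[0,0,-10]],[[0,0,0],[0,0,-10]],[[0,0,0],[0,0,-10]],[[0,0,0],[0,0,-10]],[[0,0,0],[0,0,-10]],[[0,0,0],[0,0,-10]],[[0,0,0],[0,0,-10]],[[0,0,0],[0,0,-10]],[[0,0,0],[0,0,-10]],[[0,0,0],[0,0,-10]],[[0,0,0],[0,0,-10]],[[0,0,0],[0,0,-10]],[[0,0,0],[0,0,0]],[[0,0,0],[0,0,0]]]}' >/dev/null; python3 tq.py; python3 -c "
from h import *
to([.5525,.15,.204],-63.7)"
```

```text
t 24.27 [0.5532 0.1503 0.2464] yaw 156.5 J6 30.6 F [-0.5  0.3  0.2] T [ 0.01 -0.   -0.  ] 0.0515 t6 -2.02
t 26.27 [0.5533 0.1504 0.246 ] yaw -63.8 J6 -109.1 F [-0.8  0.3 -0.5] T [-0.01 -0.05  0.  ] 0.0512 t6 -0.04
shift cm [-0.    0.09  4.2 ] now [0.5533 0.1504 0.246 ] [-179.99   -0.    -63.84]
turn [-0.01 -0.   -0.14]
```

```bash
python3 -m pendant '{"plan":[[[0,0.06,1],[0,0,0]],[[0,0,1.5],[0,0,0]],[[0,0,1.2],[0,0,0]],[[0,0,0.4],[0,0,0]],[[0,0,0],[0,0,0]]]}' >/dev/null; python3 tq.py; python3 -m pendant '{"plan":[[[0,0,0],[0,0,0]],[[0,0,0],[0,0,0]],[[0,0,0],[0,0,0]]]}' 0 80 >/dev/null; python3 tq.py
```

```text
t 26.9 [0.5527 0.1501 0.2048] yaw -63.5 J6 -109.4 F [ 0.3  1.1 -0.1] T [ 0.06 -0.01 -0.01] 0.0509 t6 0.01
t 27.27 [0.553  0.1501 0.2055] yaw -63.5 J6 -109.4 F [-0.9 -0.1  5.9] T [-0.12  0.21  0.02] 0.0289 t6 0.01
```

```bash
python3 -m pendant '{"plan":[[[0,0,0.01],[0,0,6]],[[0,0,0.017],[0,0,10]],[[0,0,0.017],[0,0,10]],[[0,0,0.017],[0,0,10]],[[0,0,0.017],[0,0,10]],[[0,0,0.017],[0,0,10]],[[0,0,0.017],[0,0,10]]]}' >/dev/null; python3 tq.py; python3 -m pendant '{"plan":[[[0,0,0.017],[0,0,10]],[[0,0,0.017],[0,0,10]],[[0,0,0.017],[0,0,10]],[[0,0,0.017],[0,0,10]],[[0,0,0.017],[0,0,10]],[[0,0,0.017],[0,0,10]],[[0,0,0.017],[0,0,10]]]}' >/dev/null; python3 tq.py; python3 -m pendant '{"plan":[[[0,0,0.017],[0,0,10]],[[0,0,0.017],[0,0,10]],[[0,0,0.017],[0,0,10]],[[0,0,0.017],[0,0,10]],[[0,0,0.017],[0,0,10]]]}' >/dev/null; python3 tq.py
```

```text
t 28.15 [0.5531 0.1503 0.2044] yaw -129.8 J6 -43.1 F [-0.4  0.7  6.5] T [0.29 0.23 0.23] 0.029 t6 -2.71
t 29.02 [0.5533 0.1505 0.2033] yaw 160.2 J6 26.9 F [1.4 2.1 5.1] T [ 0.47 -0.12  0.21] 0.029 t6 -2.71
t 29.65 [0.5535 0.1504 0.2025] yaw 110.2 J6 76.9 F [1.6 1.2 5.3] T [ 0.23 -0.43  0.19] 0.0292 t6 -2.71
```

```bash
python3 -m pendant '{"plan":[[[0,0,0.017],[0,0,10]],[[0,0,0.017],[0,0,10]],[[0,0,0.017],[0,0,10]],[[0,0,0.017],[0,0,10]],[[0,0,0.017],[0,0,10]]]}' >/dev/null; python3 tq.py; python3 -m pendant '{"plan":[[[0,0,0.017],[0,0,10]],[[0,0,0.017],[0,0,10]],[[0,0,0.017],[0,0,10]],[[0,0,0.017],[0,0,10]]]}' >/dev/null; python3 tq.py
```

```text
t 30.27 [0.5536 0.1501 0.2017] yaw 60.2 J6 126.9 F [ 2.2 -0.6  5.9] T [-0.1  -0.44  0.23] 0.0287 t6 -2.7
t 30.77 [0.5535 0.15   0.201 ] yaw 20.2 J6 166.9 F [ 1.6 -0.6  6. ] T [-0.31 -0.27  0.22] 0.0288 t6 -2.69
```

```bash
python3 -m pendant '{"plan":[[[0,0,0],[0,0,0]],[[0,0,0],[0,0,0]],[[0,0,0],[0,0,0]],[[0,0,-0.7],[0,0,0]],[[0,0,-1.5],[0,0,0]],[[0,0,-2],[0,0,0]],[[0,0,0],[0,0,-10]],[[0,0,0],[0,0,-10]],[[0,0,0],[0,0,-10]],[[0,0,0],[0,0,-10]],[[0,0,0],[0,0,-10]],[[0,0,0],[0,0,-10]],[[0,0,0],[0,0,-10]],[[0,0,0],[0,0,-10]],[[0,0,0],[0,0,-10]],[[0,0,0],[0,0,-10]],[[0,0,0],[0,0,-10]],[[0,0,0],[0,0,-10]],[[0,0,0],[0,0,-10]],[[0,0,0],[0,0,-10]]]}' 0.6 >/dev/null; python3 -m pendant '{"plan":[[[0,0,0],[0,0,-10]],[[0,0,0],[0,0,-10]],[[0,0,0],[0,0,-10]],[[0,0,0],[0,0,-10]],[[0,0,0],[0,0,-10]],[[0,0,0],[0,0,-10]],[[0,0,0],[0,0,-10]],[[0,0,0],[0,0,-10]],[[0,0,0],[0,0,-10]],[[0,0,0],[0,0,-10]],[[0,0,0],[0,0,-10]],[[0,0,0],[0,0,-10]],[[0,0,0],[0,0,-10]],[[0,0,0],[0,0,0]],[[0,0,0],[0,0,0]]]}' >/dev/null; python3 tq.py; python3 -c "
from h import *
to([.553,.1502,.2015],-69.8)"
```

```text
t 35.15 [0.5528 0.1501 0.2424] yaw -69.7 J6 -103.2 F [-0.1  1.  -0.2] T [0.06 0.01 0.01] 0.051 t6 -0.11
shift cm [-0.   -0.02  4.09] now [0.5528 0.1501 0.2424] [-179.99   -0.    -69.73]
turn [-0.01 -0.    0.07]
```

```bash
python3 -m pendant '{"plan":[[[0,0,1],[0,0,0]],[[0,0,1.5],[0,0,0]],[[0,0,1.2],[0,0,0]],[[0,0,0.3],[0,0,0]]]}' >/dev/null; python3 -m pendant '{"plan":[[[0,0,0],[0,0,0]],[[0,0,0],[0,0,0]],[[0,0,0],[0,0,0]]]}' 0 80 >/dev/null; python3 tq.py;  python3 -m pendant '{"plan":[[[0,0,0.01],[0,0,6]],[[0,0,0.017],[0,0,10]],[[0,0,0.017],[0,0,10]],[[0,0,0.017],[0,0,10]],[[0,0,0.017],[0,0,10]],[[0,0,0.017],[0,0,10]],[[0,0,0.017],[0,0,10]]]}' >/dev/null; python3 tq.py; python3 -m pendant '{"plan":[[[0,0,0.017],[0,0,10]],[[0,0,0.017],[0,0,10]],[[0,0,0.017],[0,0,10]],[[0,0,0.017],[0,0,10]],[[0,0,0.017],[0,0,10]],[[0,0,0.017],[0,0,10]],[[0,0,0.017],[0,0,10]]]}' >/dev/null; python3 tq.py
```

```text
t 36.02 [0.5531 0.1502 0.2027] yaw -69.5 J6 -103.4 F [ 0.8 -0.1  3.5] T [ 0.06 -0.22  0.04] 0.029 t6 0.06
t 36.9 [0.5532 0.1502 0.2017] yaw -135.8 J6 -37.1 F [1.5 0.7 3.1] T [ 0.19 -0.19  0.31] 0.0288 t6 -2.67
t 37.77 [0.5533 0.1502 0.2005] yaw 154.2 J6 32.9 F [1.5 0.1 4.8] T [ 0.2  -0.26  0.26] 0.0289 t6 -2.65
```

```bash
python3 -m pendant '{"plan":[[[0,0,0.017],[0,0,10]],[[0,0,0.017],[0,0,10]],[[0,0,0.017],[0,0,10]],[[0,0,0.017],[0,0,10]]]}' >/dev/null; python3 tq.py;python3 -m pendant '{"plan":[[[0,0,0.017],[0,0,10]],[[0,0,0.017],[0,0,10]],[[0,0,0.017],[0,0,10]]]}' >/dev/null; python3 tq.py;python3 -m pendant '{"plan":[[[0,0,0.017],[0,0,10]],[[0,0,0.017],[0,0,10]],[[0,0,0.017],[0,0,10]]]}' >/dev/null; python3 tq.py;python3 -m pendant '{"plan":[[[0,0,0.017],[0,0,10]],[[0,0,0.017],[0,0,10]],[[0,0,0.017],[0,0,10]]]}' >/dev/null; python3 tq.py
```

```text
t 38.27 [0.5533 0.1502 0.1999] yaw 114.2 J6 72.9 F [ 0.4 -0.9  5. ] T [ 0.15 -0.25  0.29] 0.029 t6 -2.63
t 38.65 [0.5533 0.1502 0.1995] yaw 84.2 J6 102.9 F [0.3 0.1 5.6] T [ 0.15 -0.24  0.3 ] 0.0286 t6 -2.63
t 39.02 [0.5533 0.1502 0.199 ] yaw 54.2 J6 132.9 F [1.  0.9 5.6] T [ 0.12 -0.22  0.37] 0.0291 t6 -2.62
t 39.4 [0.5533 0.1502 0.1985] yaw 24.2 J6 162.9 F [1.8 0.9 6.4] T [ 0.09 -0.23  0.31] 0.029 t6 -2.61
```

```bash
python3 -m pendant '{"plan":[[[0,0,0],[0,0,0]],[[0,0,0],[0,0,0]],[[0,0,0],[0,0,0]],[[0,0,-0.7],[0,0,0]],[[0,0,-1.5],[0,0,0]],[[0,0,-2],[0,0,0]],[[0,0,0],[0,0,-10]],[[0,0,0],[0,0,-10]],[[0,0,0],[0,0,-10]],[[0,0,0],[0,0,-10]],[[0,0,0],[0,0,-10]],[[0,0,0],[0,0,-10]],[[0,0,0],[0,0,-10]],[[0,0,0],[0,0,-10]],[[0,0,0],[0,0,-10]],[[0,0,0],[0,0,-10]],[[0,0,0],[0,0,-10]],[[0,0,0],[0,0,-10]],[[0,0,0],[0,0,-10]],[[0,0,0],[0,0,-10]]]}' 0.6 >/dev/null; python3 -m pendant '{"plan":[[[0,0,0],[0,0,-10]],[[0,0,0],[0,0,-10]],[[0,0,0],[0,0,-10]],[[0,0,0],[0,0,-10]],[[0,0,0],[0,0,-10]],[[0,0,0],[0,0,-10]],[[0,0,0],[0,0,-10]],[[0,0,0],[0,0,-10]],[[0,0,0],[0,0,-10]],[[0,0,0],[0,0,-10]],[[0,0,0],[0,0,-10]],[[0,0,0],[0,0,-10]],[[0,0,0],[0,0,-10]],[[0,0,0],[0,0,0]],[[0,0,0],[0,0,0]]]}' >/dev/null; python3 tq.py; python3 -c "
from h import *
to([.553,.1502,.199],-65.8)"
```

```text
t 43.77 [0.5528 0.1501 0.2399] yaw -65.7 J6 -107.2 F [ 0.2  0.2 -0.9] T [ 0.   -0.01  0.02] 0.051 t6 -0.11
shift cm [-0.   -0.02  4.09] now [0.5528 0.1501 0.2399] [-179.99   -0.    -65.73]
turn [-0.01 -0.    0.07]
```

```bash
python3 -m pendant '{"plan":[[[0,0,1],[0,0,0]],[[0,0,1.5],[0,0,0]],[[0,0,1.2],[0,0,0]],[[0,0,0.3],[0,0,0]]]}' >/dev/null; python3 -m pendant '{"plan":[[[0,0,0],[0,0,0]],[[0,0,0],[0,0,0]],[[0,0,0],[0,0,0]]]}' 0 80 >/dev/null; python3 tq.py;  python3 -m pendant '{"plan":[[[0,0,0.01],[0,0,6]],[[0,0,0.017],[0,0,10]],[[0,0,0.017],[0,0,10]],[[0,0,0.017],[0,0,10]]]}' >/dev/null; python3 tq.py; python3 -m pendant '{"plan":[[[0,0,0.017],[0,0,10]],[[0,0,0.017],[0,0,10]],[[0,0,0.017],[0,0,10]]]}' >/dev/null; python3 tq.py; python3 -m pendant '{"plan":[[[0,0,0.017],[0,0,10]],[[0,0,0.017],[0,0,10]]]}' >/dev/null; python3 tq.py
```

```text
t 44.65 [0.5532 0.1502 0.2002] yaw -65.5 J6 -107.4 F [1.8 1.3 3. ] T [ 0.22 -0.3   0.08] 0.0288 t6 0.11
t 45.15 [0.5532 0.1502 0.1996] yaw -101.8 J6 -71.1 F [1.1 0.3 3.3] T [ 0.19 -0.33  0.33] 0.0287 t6 -2.6
t 45.52 [0.5532 0.1502 0.1992] yaw -131.8 J6 -41.1 F [1.5 0.9 3.8] T [ 0.21 -0.29  0.35] 0.0286 t6 -2.59
t 45.77 [0.5532 0.1502 0.1988] yaw -151.8 J6 -21.1 F [ 0.9 -0.3  4.7] T [ 0.23 -0.31  0.36] 0.0288 t6 -2.58
```

```bash
for i in 1 2 3; do python3 -m pendant '{"plan":[[[0,0,0.017],[0,0,10]],[[0,0,0.017],[0,0,10]],[[0,0,0.017],[0,0,10]]]}' >/dev/null; python3 tq.py; done
```

```text
t 46.15 [0.5533 0.1502 0.1984] yaw 178.2 J6 8.9 F [1.8 1.2 4.1] T [ 0.18 -0.34  0.38] 0.0288 t6 -2.57
t 46.52 [0.5533 0.1502 0.1979] yaw 148.2 J6 38.9 F [0.9 0.7 4.3] T [ 0.08 -0.34  0.35] 0.0288 t6 -2.56
t 46.9 [0.5533 0.1501 0.1974] yaw 118.2 J6 68.9 F [1.4 1.6 4.6] T [ 0.03 -0.27  0.35] 0.0289 t6 -2.55
```

```bash
for i in 1 2 3; do python3 -m pendant '{"plan":[[[0,0,0.013],[0,0,8]]]}' >/dev/null; python3 tq.py; done
```

```text
t 47.02 [0.5533 0.1502 0.1973] yaw 110.2 J6 76.8 F [ 1.  -0.1  5.8] T [ 0.07 -0.27  0.38] 0.0286 t6 -1.66
t 47.15 [0.5533 0.1502 0.1972] yaw 102.2 J6 84.8 F [1.2 0.8 4.8] T [ 0.06 -0.25  0.38] 0.0286 t6 -1.96
t 47.27 [0.5532 0.1502 0.197 ] yaw 94.2 J6 92.8 F [1.6 0.  5.8] T [ 0.09 -0.25  0.36] 0.0289 t6 -1.96
```

```bash
for i in 1 2 3 4 5; do python3 -m pendant '{"plan":[[[0,0,0.007],[0,0,4]]]}' >/dev/null; python3 tq.py; done
```

```text
t 47.4 [0.5533 0.1502 0.197 ] yaw 90.3 J6 96.7 F [0.1 0.2 4.8] T [ 0.05 -0.19  0.37] 0.0291 t6 -0.19
t 47.52 [0.5533 0.1501 0.1969] yaw 86.4 J6 100.7 F [0.7 0.3 5. ] T [ 0.09 -0.22  0.38] 0.0287 t6 -0.78
t 47.65 [0.5532 0.1502 0.1968] yaw 82.4 J6 104.7 F [1.4 0.7 5.2] T [ 0.11 -0.23  0.38] 0.0289 t6 -0.8
t 47.77 [0.5532 0.1502 0.1968] yaw 78.4 J6 108.7 F [ 0.7 -0.1  5.1] T [ 0.07 -0.21  0.36] 0.0287 t6 -0.8
t 47.9 [0.5533 0.1502 0.1967] yaw 74.4 J6 112.7 F [1.5 1.3 5.1] T [ 0.1  -0.18  0.34] 0.0287 t6 -0.79
```

```bash
for i in 1 2 3 4 5 6; do python3 -m pendant '{"plan":[[[0,0,0.008],[0,0,5]]]}' >/dev/null; python3 tq.py; done
```

```text
t 48.02 [0.5532 0.1502 0.1966] yaw 69.4 J6 117.7 F [1.1 0.  4.8] T [ 0.08 -0.22  0.4 ] 0.0291 t6 -1.24
t 48.15 [0.5532 0.1501 0.1966] yaw 64.3 J6 122.7 F [0.6 0.3 6. ] T [ 0.06 -0.24  0.39] 0.0288 t6 -1.09
t 48.27 [0.5532 0.1502 0.1965] yaw 59.3 J6 127.7 F [-0.1  0.3  5.7] T [ 0.05 -0.19  0.34] 0.0288 t6 -1.08
t 48.4 [0.5532 0.1501 0.1964] yaw 54.3 J6 132.7 F [0.7 0.4 5.1] T [ 0.09 -0.2   0.42] 0.0288 t6 -1.08
t 48.52 [0.5532 0.1502 0.1963] yaw 49.3 J6 137.7 F [0.7 0.6 6.2] T [ 0.08 -0.19  0.38] 0.0287 t6 -1.08
t 48.65 [0.5532 0.1502 0.1963] yaw 44.3 J6 142.7 F [1.1 0.4 6.4] T [ 0.13 -0.16  0.37] 0.0287 t6 -1.07
```

```bash
for i in 1 2 3 4 5 6 7; do python3 -m pendant '{"plan":[[[0,0,0.007],[0,0,4]]]}' >/dev/null; python3 tq.py; done
```

```text
t 48.77 [0.5532 0.1502 0.1962] yaw 40.4 J6 146.7 F [0.3 0.6 7.5] T [ 0.13 -0.11  0.44] 0.0283 t6 -0.62
t 48.9 [0.5532 0.1502 0.1961] yaw 36.4 J6 150.7 F [1.  0.6 6.3] T [ 0.08 -0.17  0.35] 0.0289 t6 -0.75
t 49.02 [0.5532 0.1502 0.1961] yaw 32.4 J6 154.7 F [-0.2 -0.1  7.2] T [ 0.08 -0.14  0.43] 0.0284 t6 -0.75
t 49.15 [0.5532 0.1502 0.1961] yaw 28.4 J6 158.7 F [1.3 1.2 6.9] T [ 0.02 -0.1   0.5 ] 0.0287 t6 -0.74
t 49.27 [0.5533 0.1502 0.1961] yaw 24.4 J6 162.7 F [0.4 0.3 8.5] T [ 0.05 -0.08  0.45] 0.0289 t6 -0.72
t 49.4 [0.5533 0.1502 0.196 ] yaw 20.4 J6 166.7 F [ 0.4 -0.7  8. ] T [ 0.11 -0.    0.49] 0.0288 t6 -0.71
t 49.52 [0.5533 0.1502 0.196 ] yaw 16.4 J6 170.7 F [-0.4  0.2  8.8] T [ 0.03 -0.05  0.47] 0.0288 t6 -0.7
```

The torque had crept up to about 0.38 N m. Over the last 16° it climbs to about 0.48 and the crank no longer sinks, so the press is solid. I stop here, release and back off.

```bash
python3 -m pendant '{"plan":[[[0,0,0],[0,0,0]],[[0,0,0],[0,0,0]],[[0,0,0],[0,0,0]],[[0,0,0],[0,0,0]],[[0,0,-0.7],[0,0,0]],[[0,0,-1.5],[0,0,0]],[[0,0,-3],[0,0,0]],[[0,0,-3],[0,0,0]],[[0,0,-3],[0,0,0]],[[0,0,-1],[0,0,0]],[[0,0,0],[0,0,0]],[[0,0,0],[0,0,0]]]}' 0.6 >/dev/null; python3 tq.py
python3 - <<'E'
from h import *
d=bot.snapshot("wrist");np.savez("w9.npz",**d);f=d["frame"];hs=cv2.cvtColor(f,cv2.COLOR_BGR2HSV)
y=((hs[...,0]>15)&(hs[...,0]<30)&(hs[...,1]>180)&(hs[...,2]>150)).sum()
for z in(.218,.264): print(z,proj(d,[.553,.1502,z]))
# knob expected: tool frame; find dark blob near hub at knob height
for a in range(0,360,30):
    p=[.553+.07*np.cos(np.radians(a+16)),.1502+.07*np.sin(np.radians(a+16)),.279];u,v=[int(q) for q in proj(d,p)];print(a+16,(u,v),hs[v,u] if 0<=u<640 and 0<=v<480 else None)
# other things unchanged between first and present top view (away from arm)
a=cv2.imread("pics/top0.png");b=bot.snapshot("top")["frame"];df=(cv2.absdiff(a,b).max(2)>60).astype(np.uint8)
n,_,st,_=cv2.connectedComponentsWithStats(df);print([s[:5].tolist() for s in st[1:] if s[4]>12])
E
```

```text
t 51.02 [0.5525 0.1501 0.3159] yaw 16.5 J6 170.6 F [ 0.2  0.6 -1. ] T [-0.   -0.04  0.01] 0.0511 t6 -0.0
0.218 (np.float64(318.6073557641004), np.float64(227.88029352327754))
0.264 (np.float64(318.65843695446864), np.float64(243.4761833052366))
16 (319, 139) [  0  10 212]
46 (262, 154) [174   9 136]
76 (223, 196) [ 24   7 172]
106 (212, 248) [ 14 172 200]
136 (229, 297) [ 13 148 114]
166 (268, 331) [ 14 169 222]
196 (317, 343) [ 14 170 217]
226 (367, 332) [ 13 160 139]
256 (406, 299) [116  43  42]
286 (425, 250) [ 15   2 242]
316 (415, 197) [ 14 175 214]
346 (376, 155) [174  12 213]
[[8, 178, 307, 302, 33526], [371, 234, 32, 30, 452], [78, 303, 41, 21, 95], [99, 303, 17, 3, 22], [120, 303, 15, 7, 37], [146, 304, 10, 9, 31], [98, 306, 21, 7, 49], [136, 306, 11, 6, 24], [153, 313, 4, 8, 14], [149, 322, 8, 5, 15], [166, 359, 9, 3, 13], [282, 360, 10, 12, 43], [313, 373, 16, 9, 44], [279, 376, 7, 6, 20], [301, 383, 18, 3, 24], [331, 384, 9, 6, 22], [284, 388, 12, 18, 32], [234, 416, 12, 5, 21], [334, 423, 18, 22, 186]]
```

Run:
```python
from h import *
d=dict(np.load("w9.npz"));f=d["frame"];hs=cv2.cvtColor(f,cv2.COLOR_BGR2HSV)
k=(hs[...,2]<60).astype(np.uint8)
n,_,st,c=cv2.connectedComponentsWithStats(k)
for s,q in zip(st[1:],c[1:]):
    if s[4]>60:
        p=plane(d,*q,.265)-[.553,.1502,.265];print(s.tolist(),"angle",np.degrees(np.arctan2(p[1],p[0]))%360,"r",np.hypot(*p[:2]))
print("predicted hub corner px",[np.round(proj(d,[.553+.0212*np.cos(np.radians(a+16.5)),.1502+.0212*np.sin(np.radians(a+16.5)),.264])) for a in(45,135,225,315)])
g=cv2.Canny(cv2.cvtColor(f[195:300,260:380],cv2.COLOR_BGR2GRAY),50,120)
L=cv2.HoughLinesP(g,1,np.pi/180,20,minLineLength=22,maxLineGap=3)
print([(l[0]+[260,195,260,195]).tolist()+[round(float(np.degrees(np.arctan2(l[0][3]-l[0][1],l[0][2]-l[0][0]))),1)] for l in L[:14]])
```

```text
[0, 0, 138, 279, 29511] angle 79.70603954898424 r 0.18330859055700174
[442, 0, 65, 64, 1896] angle 341.9653999217879 r 0.15628292878108993
[500, 0, 18, 20, 158] angle 338.779350974288 r 0.17930273941296565
[204, 240, 40, 43, 1187] angle 117.46782428568929 r 0.06853097692460706
[0, 287, 640, 193, 65776] angle 196.20335927954898 r 0.14437773402092655
predicted hub corner px [array([297., 223.]), array([298., 264.]), array([340., 264.]), array([340., 223.])]
[[270, 253, 362, 288, 20.8], [310, 265, 364, 285, 20.3], [278, 253, 310, 263, 17.4], [312, 263, 356, 279, 20.0], [339, 250, 369, 262, 21.8], [335, 202, 379, 220, 22.2], [340, 252, 367, 264, 24.0], [296, 226, 334, 218, -11.9], [336, 235, 340, 257, 79.7], [333, 221, 344, 255, 72.1], [330, 270, 357, 280, 20.3], [315, 260, 342, 254, -12.5], [366, 288, 377, 265, -64.4]]
```

```bash
python3 -c "
from station import bot
print(bot.hand_in())"
```

```text
the job is handed in; nothing more can be done
None
```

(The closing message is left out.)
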